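# Assemble a coining die set on its bolster

### The job

Assemble the die set for the next medal, in this order: stand the lower die upright on the middle of the round bolster, lay the small brass blank centrally on the die's face, put the collar over both so that it rests on the die's shoulder, and finally stand the upper die in the collar on the blank, shank up. Let go of each part before you fetch the next, and leave the larger blank, the shears and the oil tin where they are.

Things in the scene. Friction and masses are not known exactly. Their poses are not given: they have to be found in the camera images.
- bolster: The place of the stack: a plain round blackened-steel bolster fixed to the table, a disc 84 mm in diameter and 20 mm high with a flat top. Origin: centre of its underside, on the table; z up.
- lower_die: Lower die, loose, grey tool steel, about 0.44 kg: a round foot 60 mm in diameter and 14 mm high, and on it a round neck 34 mm in diameter and 18 mm high whose flat top is the die's face; 32 mm high in all. The ring-shaped step around the neck, 14 mm up, is its shoulder. It stands on its foot, neck up. Origin: centre of its underside; z up its axis.
- blank: Small medal blank, loose: a plain brass disc 36 mm in diameter and 6 mm thick, about 55 g, lying flat (the smaller of the two single brass discs on the open table). Origin: centre of its underside; z up its axis.
- collar: Collar, loose, grey tool steel, about 0.3 kg: a plain ring, 60 mm outside diameter, 44 mm bore open right through, 30 mm high, lying flat; both ends are alike. It goes over the neck of the lower die (5 mm play all round) and the blank (4 mm) and rests on the shoulder. Once there its top stands 6 mm above the blank. Origin: centre of its underside; z up its axis.
- upper_die: Upper die, loose, grey tool steel, about 0.4 kg, 56 mm high: a round spigot 34 mm in diameter, 14 mm long, then a round flange 48 mm in diameter, 10 mm thick, then a square shank 26 x 26 mm, 32 mm high. Stands on its spigot, which goes into the collar's mouth onto the blank, the flange 8 mm clear of the collar. Origin: centre of its underside; z up, x and y across the shank's flats.
- big_blank: Bystander, to be left alone: a larger loose brass blank, 60 mm in diameter and 7 mm thick, lying flat; too big for the collar. Origin: centre of its underside.
- shears: Bystander, to be left alone: a loose pair of trimming shears lying flat, about 195 mm long, 95 mm wide over the handles and 10 mm high, one handle loop red and one yellow. Origin: at the pivot, on the table; x towards the blades' points (83 mm), the loops reach 109 mm the other way.
- oil_tin: Bystander, to be left alone: a loose closed grey oil tin standing upright, 56 mm in diameter and 75 mm high. Origin: centre of its underside.
There are look-alikes about, which are no part of the job. Leave any pink look-alike of the blank alone.

How it is judged:
By the outcome, as a careful person would: the job done as asked, in the order asked, and still so for the second after the job is handed in, with the robot touching nothing.
It also fails if it takes over 112 s, if anything falls off the work surface, if the arm or the gripper's body presses on something with over 40 N, if the wrist force passes 120 N, or if a joint passes its speed limit or range.

### The arm

A 6-joint arm with a two-finger parallel gripper is mounted at the origin on the work surface. World frame = base frame: x ahead of the robot, y to its left, z up, the work surface at z = 0. Lengths are in m, angles in rad, forces in N, time in s.
With the tool pointing down it reaches from about 0.375 to 0.925 m from the base axis. Payload 5.7 kg.
Tool frame: the origin (TCP) lies midway between the tips of the shut fingers; the grasp point (between the pads) lies 19 mm behind it; z points along the fingers, y is the line along which they close (so a half turn about z gives the same grasp; the last joint's range is limited). The gripper opens to 88 mm and grips with 3 to 60 N. Pads are 20 mm wide; open, the fingers measure 115 mm over their backs; the gripper's body (75 mm by 178 mm) begins 61 mm behind the grasp point.
Start: joints at [-1.345, 0.359, 1.51, -0, 1.272, -0.115], TCP at [0.201, -0.565, 0.223] pointing down, gripper open.
Joint ranges: [-2.97, 2.97], [-1.01, 2.36], [0.21, 2.38], [-0.96, 4.11], [0.2, 2.71], [-2.98, 2.98]. Speed limits (rad/s): [2.39, 2.39, 3.14, 3.14, 3.14, 3.14].

### API

Orientations are given as a unit quaternion [x, y, z, w].
In Python, from bench import move_ptp, servo_line, goto_joints, move_gripper, sleep, inverse_kinematics, capture, PlanningError, close_job, spot_in, silhouettes, current_clock, current_joint_pos, current_qvel, current_joint_torque, current_position, current_orientation, current_force, current_torque, current_finger_gap, current_grip_force gives the robot as it stands. Calls block until the motion is done:
- move_ptp(position, orientation): joint-space move of the TCP to a pose.
- servo_line(position, orientation=None, rate=0.15, contact_N=None): straight line of the TCP; orientation=None keeps the orientation; rate is the mean speed in m/s. With contact_N (N) it stops when the force on the tool has changed by that much, and returns True; else False.
- goto_joints(angles): joint-space move.
- move_gripper(opening): finger opening in m; the grip force is fixed at half the most; returns when the fingers have stopped.
- sleep(seconds).
- inverse_kinematics(position, orientation): joint angles nearest the present ones, or None.
- capture(name): name is "side" or "top" or "wrist"; returns a dict with "image" (400x640x3 uint8, blue, green, red), "range_z" (400x640 float32, m along the optical axis (not along the pixel's ray), 0 where there is no reading), "intrinsics" (3x3 intrinsics, pixels), "R" (3x3) and "t" (3): a world point X has camera coordinates R X + t. Camera axes: x right, y down, z forward; pixel columns grow to the right and rows downward; lengths in m; the calibration is good to about 2 mm. The wrist camera is an equidistant fisheye: a pixel r from the principal point sees the ray r / f radians off the axis. A picture is of the moment at which its call begins.
A pose or a line that the arm cannot do raises PlanningError and nothing moves.
- close_job(): hands the job in; it is judged then, once.
Trained networks look in the newest picture that a camera, given by its name, has taken for a name from the list of things; names that differ only in an ending like _2 or _b are one class to them, and where a whole thing is asked for, a point or a joint stands for the part that bears it (a point fixed in the world has none). Each returns a list of dicts, best first, with "conf" (0 to 1); they miss things now and then, are a little off and sometimes report something else, mostly with a low value. They report only what shows in the picture. A call takes as long as a camera call. They do not tell look-alikes from the thing itself.
- spot_in(camera, query): "xy" ([column, row] in pixels, amid what is visible of it).
- silhouettes(camera, query): "region" (400x640 bool, what is visible of it) and "xy" ([column, row] in pixels, amid what is visible of it).
Readings, each from a call of its own:
- current_clock(): time.
- current_joint_pos(): joint angles.
- current_qvel(): joint speeds.
- current_joint_torque(): joint torques, N m.
- current_position(): TCP position.
- current_orientation(): TCP orientation.
- current_force(): force on the tool from outside, world axes, zero at the start.
- current_torque(): the same for the moment, N m.
- current_finger_gap(): finger opening in m.
- current_grip_force(): force on a finger pad.
Only numpy, scipy, OpenCV 4.12 (cv2) and the standard library are available. Lean on these libraries where they do the work, as an engineer would, in place of code of your own. Each camera call takes 0.05 s, during which the arm holds its last target. There are 200 camera calls.

## Working session

There is one attempt and no reset: what is moved stays moved. The work goes in short steps, each a Python script; the robot and the scene stay as the last script left them, time stands still between calls to the robot, and variables do not carry over. Pictures are saved under pics/ and viewed, at most 14 in all, crops included, and the job is handed in when it is done.

```bash
mkdir -p pics; ls
cat > h.py <<'E'
import numpy as np, cv2
from bench import *
def cap(n,save=None):
    c=capture(n)
    if save: cv2.imwrite('pics/'+save,c['image'])
    return c
def cloud(c):  # world points per pixel (pinhole)
    z=c['range_z'];K=c['intrinsics'];v,u=np.mgrid[:400,:640]
    p=np.stack([(u-K[0,2])/K[0,0]*z,(v-K[1,2])/K[1,1]*z,z],-1)
    return (p-c['t'])@c['R']
E
python3 - <<'E'
from h import *
for n in ('top','side'):
    c=cap(n,n+'.png'); P=cloud(c)
    print(n,c['intrinsics'][0,0],(-c['R'].T@c['t']).round(3),current_clock())
    for q in ['bolster','lower_die','blank','collar','upper_die','big_blank','shears','oil_tin']:
        for s in silhouettes(n,q):
            m=s['region']&(c['range_z']>0); p=P[m]
            print(q,round(s['conf'],2),np.round(s['xy']),m.sum(),p.mean(0).round(3) if len(p) else '',np.percentile(p,[2,98],axis=0).round(3).tolist() if len(p) else '')
E
```

```text
pics
top 379.540315331835 [0.519 0.022 0.973] 0.05
bolster 0.7 [207. 259.] 896 [0.448 0.278 0.019] [[0.412, 0.241, 0.013], [0.485, 0.316, 0.023]]
lower_die 0.95 [310. 256.] 468 [0.45  0.015 0.018] [[0.422, -0.012, -0.001], [0.477, 0.043, 0.034]]
lower_die 0.63 [427. 253.] 158 [ 0.459 -0.277  0.005] [[0.443, -0.294, 0.0], [0.475, -0.261, 0.009]]
lower_die 0.22 [170. 159.] 435 [0.692 0.376 0.006] [[0.665, 0.349, 0.001], [0.718, 0.403, 0.01]]
blank 0.67 [430. 218.] 158 [ 0.54  -0.291  0.005] [[0.524, -0.307, -0.002], [0.557, -0.276, 0.009]]
blank 0.56 [397. 255.] 152 [ 0.45  -0.195  0.006] [[0.434, -0.212, 0.002], [0.466, -0.178, 0.01]]
blank 0.47 [429. 252.] 134 [ 0.458 -0.277  0.006] [[0.443, -0.292, 0.002], [0.473, -0.263, 0.009]]
blank 0.43 [423. 280.] 160 [ 0.382 -0.264  0.005] [[0.367, -0.282, 0.0], [0.398, -0.247, 0.009]]
blank 0.3 [168. 158.] 437 [0.693 0.377 0.006] [[0.667, 0.35, 0.002], [0.719, 0.404, 0.01]]
collar 0.8 [379. 188.] 262 [ 0.624 -0.145  0.025] [[0.597, -0.172, 0.003], [0.651, -0.117, 0.032]]
upper_die 0.65 [259. 191.] 295 [0.609 0.144 0.036] [[0.59, 0.124, -0.0],
[... 750 characters left out ...]
0.278, 0.009]]
blank 0.78 [307. 356.] 372 [ 0.382 -0.266  0.006] [[0.365, -0.282, -0.0], [0.398, -0.25, 0.009]]
blank 0.62 [316. 303.] 277 [ 0.447 -0.197  0.006] [[0.432, -0.212, 0.001], [0.463, -0.18, 0.008]]
collar 0.84 [378. 243.] 620 [ 0.623 -0.151  0.02 ] [[0.596, -0.177, 0.0], [0.65, -0.124, 0.032]]
upper_die 0.68 [298. 162.] 342 [0.606 0.138 0.034] [[0.588, 0.123, 0.001], [0.627, 0.157, 0.058]]
big_blank 0.79 [280. 110.] 208 [0.689 0.372 0.007] [[0.663, 0.347, 0.002], [0.716, 0.4, 0.009]]
shears 0.56 [472. 309.] 1973 [ 0.669 -0.374  0.008] [[0.592, -0.411, -0.0], [0.778, -0.321, 0.012]]
oil_tin 0.76 [392. 179.] 821 [ 0.75  -0.054  0.051] [[0.732, -0.074, 0.002], [0.78, -0.022, 0.077]]
```

```bash
python3 -c "
import cv2
a=cv2.imread('pics/side.png')[270:390,260:440];cv2.imwrite('pics/crop.png',cv2.resize(a,None,fx=4.4,fy=4.4,interpolation=2))"
```

```text
(no output)
```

View pics/top.png

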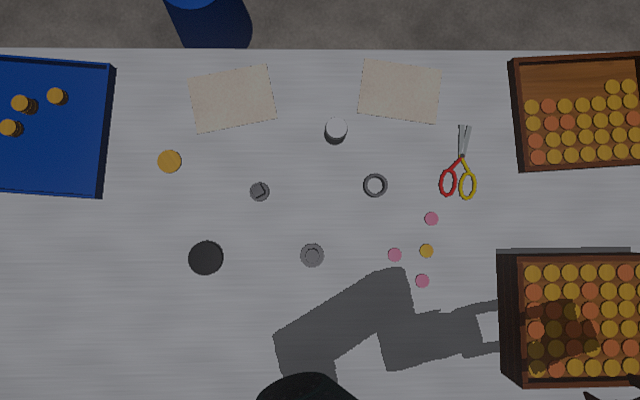

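View pics/side.png

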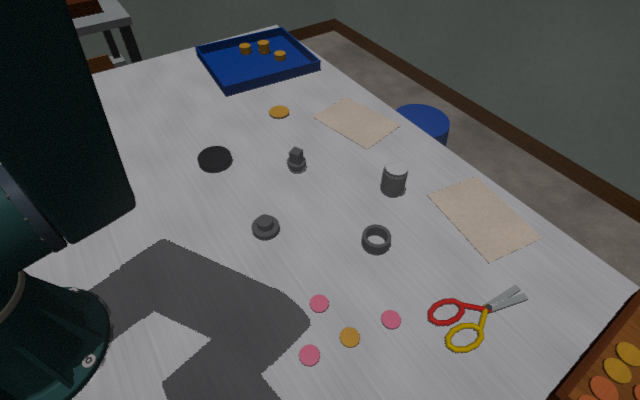

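View pics/crop.png

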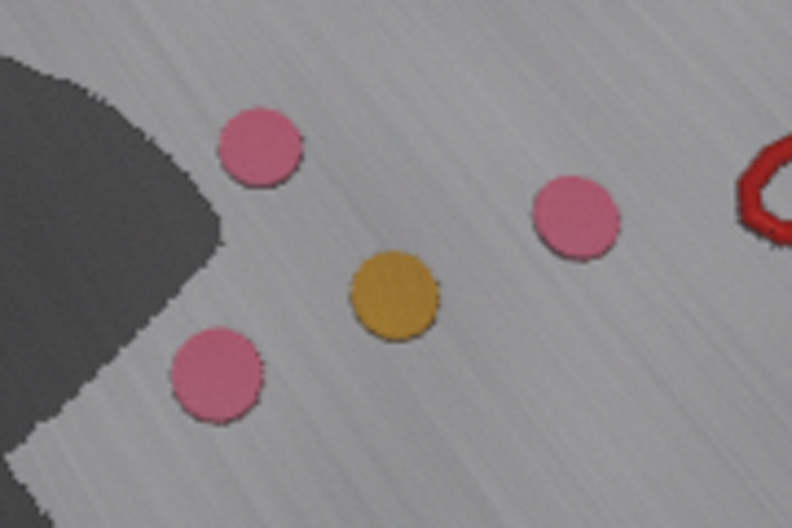

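Possible blanks in the top picture: brass (427,251), pink (394,255), (431,218), (422,280), the larger brass disc (169,161), and the discs in the trays. I choose the single brass disc at top (427,251) / side (350,337). The crop confirms it is brass with pink ones on three sides, at about (0.458,-0.278).

Next is a wrist-camera survey, starting with the parts on the right.

```bash
cat >> h.py <<'E'
Q=[1.,0,0,0]
def wcloud(c):
    z=c['range_z'];K=c['intrinsics'];v,u=np.mgrid[:400,:640]
    x=(u-K[0,2])/K[0,0];y=(v-K[1,2])/K[1,1];r=np.hypot(x,y)+1e-9;k=np.tan(np.minimum(r,1.5))/r
    return (np.stack([x*k*z,y*k*z,z],-1)-c['t'])@c['R']
def wmeas(q,near,zlo,zhi,save=None):
    """centre of the min circle of the surface within zlo..zhi of the detection nearest `near`"""
    c=cap('wrist',save);P=wcloud(c);out=[]
    for s in silhouettes('wrist',q):
        m=s['region']&(c['range_z']>0);p=P[m];p=p[(p[:,2]>zlo)&(p[:,2]<zhi)]
        if len(p)<30: continue
        # area centroid on a 1 mm grid hull
        h=cv2.convexHull((p[:,:2]*1000).astype(np.float32));M=cv2.moments(h)
        ctr=np.array([M['m10'],M['m01']])/M['m00']/1000
        d=2*np.sqrt(M['m00']/np.pi)
        out.append((np.linalg.norm(ctr-near),s['conf'],ctr,d,np.median(p[:,2]),cv2.minAreaRect(h)))
    out.sort(key=lambda o:o[0])
    for o in out[:2]: print(q,'conf %.2f'%o[1],o[2].round(4),'dia %.1f z %.4f'%(o[3],o[4]),'rect',np.round(o[5][1],1),round(o[5][2],1))
    return out
E
python3 - <<'E'
from h import *
print(current_orientation())
P0={'lower_die':(.45,.013,.028,.036),'bolster':(.448,.278,.016,.025)}
for n in ('lower_die','bolster'):
    x,y,a,b=P0[n]
    move_ptp([x,y,.20],Q)
    wmeas(n,[x,y],a,b,'w_%s.png'%n)
    print(current_clock(),current_joint_pos().round(2) if hasattr(current_joint_pos(),'round') else current_joint_pos())
E
```

```text
[ 9.85518493e-01  1.69567975e-01  6.68049448e-06 -4.03492075e-05]
lower_die conf 0.89 [0.4522 0.0155] dia 33.4 z 0.0319 rect [33.6 31.9] 0.2
3.25 [-0.13  0.17  1.85 -0.    1.13  1.45]
bolster conf 0.96 [0.4491 0.2802] dia 83.1 z 0.0199 rect [81.3 83. ] 88.3
4.3833 [ 0.42  0.28  1.7  -0.    1.17  1.99]
```

View pics/w_lower_die.png

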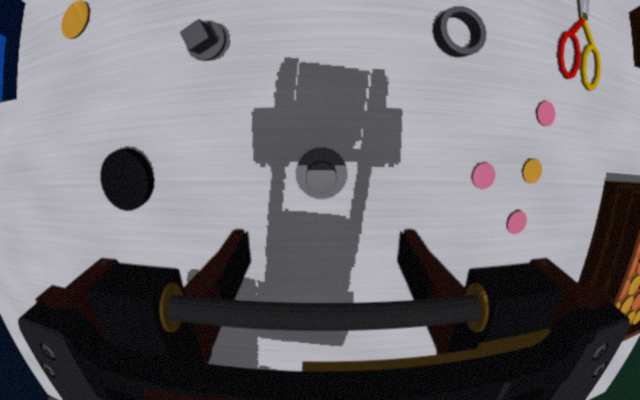

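The wrist view shows the lower die upright at (321,175) and the bolster at (127,178). Measured sizes and heights match (neck 33.4 mm at z 0.032, bolster 83.1 mm at z 0.020). Next I move the lower die.

```bash
cat >> h.py <<'E'
B=np.array([.4491,.2802])
def pick(xy,z,q=Q,open_=.088,lift=.15):
    move_gripper(open_)
    move_ptp([*xy,z+.06],q)
    hit=servo_line([*xy,z],rate=.08,contact_N=6)
    print('down hit',hit,np.round(current_position(),4))
    if hit: servo_line([*xy,current_position()[2]+.001],rate=.02)
    move_gripper(0.0)
    print('gap',round(current_finger_gap(),4),'grip',current_grip_force())
    servo_line([*xy,lift],rate=.15)
    print('gap',round(current_finger_gap(),4),'t',current_clock())
def place(xy,z,q=Q,open_=.06,high=.17,over=.004):
    move_ptp([*xy,high],q)
    servo_line([*xy,z+.012],rate=.15)
    hit=servo_line([*xy,z-over],rate=.03,contact_N=5)
    print('place hit',hit,np.round(current_position(),4),'gap',round(current_finger_gap(),4),current_force())
    move_gripper(open_)
    servo_line([*xy,high],rate=.15)
    print('t',current_clock())
E
python3 - <<'E'
from h import *
pick([.4522,.0155],.0165,open_=.06)
place(B,.0365)
wmeas('lower_die',B,.048,.056,'w_placed1.png')
E
```

```text
down hit False [0.4525 0.0156 0.0167]
gap 0.0326 grip 30.00067949295044
gap 0.0328 t 8.6167
place hit True [0.4489 0.2802 0.0359] gap 0.0328 [ 1.69128701  1.41849914 -3.69824882]
t 12.7167
lower_die conf 0.72 [0.449  0.2802] dia 33.5 z 0.0518 rect [32.1 34.2] 89.2
```

The lower die stands centred at (0.4490,0.2802) with its face at z 0.052. The blank is next.

```bash
python3 - <<'E'
from h import *
move_gripper(.052)
g=[.458,-.278]
move_ptp([*g,.18],Q)
o=wmeas('blank',g,.003,.010,'w_blank.png')
b=o[0]
if b[0]<.01 and 33<b[3]<38:
    pick(b[2],.0015,open_=.052)
    cap('wrist','w_held.png')
E
python3 -c "
import cv2,numpy as np
a=[cv2.imread('pics/%s.png'%n)[60:360,120:520] for n in('w_blank','w_held')]
cv2.imwrite('pics/pair.png',np.hstack(a))"
```

```text
blank conf 0.70 [ 0.4597 -0.278 ] dia 35.1 z 0.0058 rect [34.8 35. ] 58.4
blank conf 0.55 [ 0.3844 -0.2647] dia 34.0 z 0.0058 rect [33.3 34.8] 34.0
down hit False [ 0.46   -0.2783  0.0018]
gap 0.0348 grip 30.00078856945038
gap 0.0347 t 18.5333
```

View pics/pair.png

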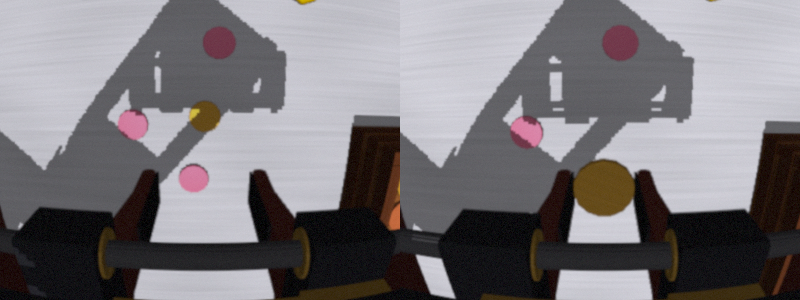

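The brass blank at (205,116) in the left half is now held level between the fingertips at (603,187) in the right half. I place it.

```bash
python3 - <<'E'
from h import *
place(B,.0538,open_=.052,high=.20)
o=wmeas('blank',B,.053,.064,'w_bplaced.png')
wmeas('lower_die',B,.030,.037)
print(current_clock())
# look at collar
g=[.624,-.147]
move_gripper(.088)
move_ptp([*g,.20],Q)
o=wmeas('collar',g,.025,.034,'w_collar.png')
print(current_clock())
E
python3 -c "
import cv2,numpy as np
a=[cv2.imread('pics/%s.png'%n)[60:360,120:520] for n in('w_bplaced','w_collar')]
cv2.imwrite('pics/pair2.png',np.hstack(a))"
```

```text
place hit True [0.4489 0.2802 0.053 ] gap 0.0349 [-0.22969594 -0.05550403  0.06117336]
t 23.7083
blank conf 0.81 [0.4489 0.28  ] dia 34.5 z 0.0578 rect [33.6 33.7] 89.9
lower_die conf 0.85 [0.4493 0.2798] dia 58.6 z 0.0338 rect [58.2 57.7] 1.1
lower_die conf 0.73 [0.4393 0.2797] dia 34.1 z 0.0340 rect [27.  38.5] 2.4
23.9083
collar conf 0.60 [ 0.6276 -0.1467] dia 59.0 z 0.0296 rect [58.1 58.8] 0.6
26.425
```

View pics/pair2.png

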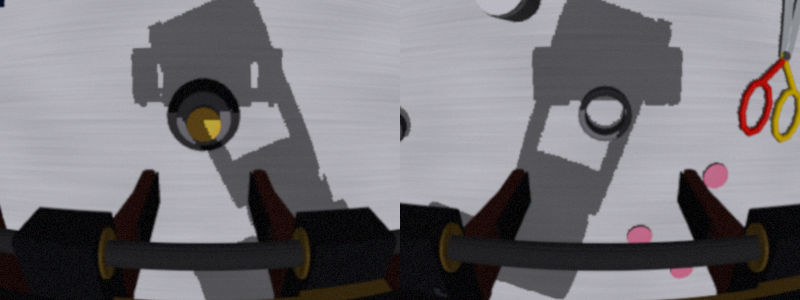

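The blank is central on the die at (0.4489,0.2800). The collar sits at (605,112) in the right half, and its measured diameter of 59 mm matches.

```bash
sed -i 's/z+.012\],rate=.15/z+.032],rate=.15/' h.py
python3 - <<'E'
from h import *
pick([.6276,-.1467],.007,open_=.088,lift=.18)
place(B,.041,open_=.085,high=.22)
wmeas('collar',B,.058,.068,'w_cplaced.png')
wmeas('blank',B,.053,.0605)
g=[.612,.146]
move_ptp([*g,.22],Q)
wmeas('upper_die',g,.050,.060,'w_upper.png')
wmeas('upper_die',g,.018,.030)
print(current_clock())
E
python3 -c "
import cv2,numpy as np
a=[cv2.imread('pics/%s.png'%n)[60:360,120:520] for n in('w_cplaced','w_upper')]
cv2.imwrite('pics/pair3.png',np.hstack(a))"
```

```text
down hit False [ 0.6279 -0.1468  0.0072]
gap 0.0585 grip 29.99998806975782
gap 0.0585 t 30.0
place hit True [0.4489 0.2801 0.0411] gap 0.0578 [-0.75657133 -0.01434729  4.31129628]
t 35.7583
collar conf 0.92 [0.449  0.2802] dia 58.7 z 0.0636 rect [59.3 57.4] 1.3
upper_die conf 0.87 [0.6132 0.1468] dia 29.3 z 0.0558 rect [26.5 26.9] 27.9
upper_die conf 0.87 [0.6133 0.1468] dia 46.7 z 0.0238 rect [46.3 46. ] 82.5
37.0083
```

View pics/pair3.png

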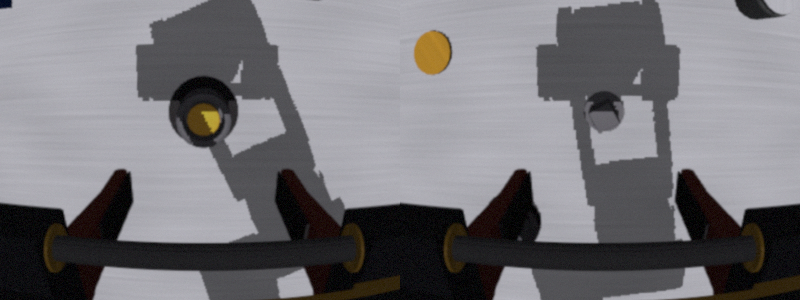

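The collar is seated with its top at z 0.064, concentric with the die, and the blank shows inside it at (204,119). The upper die is at (604,111) in the right half, with its shank turned 27.9° and measuring 26.5×26.9 mm.

Run:
```python
from h import *
from scipy.spatial.transform import Rotation as R
q=(R.from_euler('z',27.9,degrees=True)*R.from_quat(Q)).as_quat()
pick([.6132,.1468],.029,q=q,open_=.06,lift=.18)
place(B,.087,q=q,open_=.055,high=.25)
wmeas('upper_die',B,.108,.120,'w_final.png')
wmeas('upper_die',B,.075,.086)
wmeas('collar',B,.058,.068)
move_ptp([.45,0,.3],Q)
cap('side','final.png')
print(current_clock())
a=cv2.imread('pics/final.png')[100:220,130:310];cv2.imwrite('pics/fcrop.png',cv2.resize(a,None,fx=4.4,fy=4.4))
```

```text
down hit False [0.6135 0.1468 0.0292]
gap 0.0258 grip 29.985857605934143
gap 0.026 t 40.8667
place hit True [0.4489 0.2802 0.0871] gap 0.0256 [-0.71853882 -1.23318539  5.17892876]
t 45.6417
upper_die conf 0.75 [0.4491 0.2798] dia 28.7 z 0.1137 rect [26.  26.2] 27.4
upper_die conf 0.64 [0.4487 0.2805] dia 47.2 z 0.0818 rect [46.8 47.4] 85.6
upper_die conf 0.28 [ 0.762  -0.0443] dia 46.1 z 0.0753 rect [44.6 47. ] 38.5
collar conf 0.97 [0.4532 0.2823] dia 53.2 z 0.0636 rect [44.  59.3] 25.0
47.0917
```

View pics/fcrop.png

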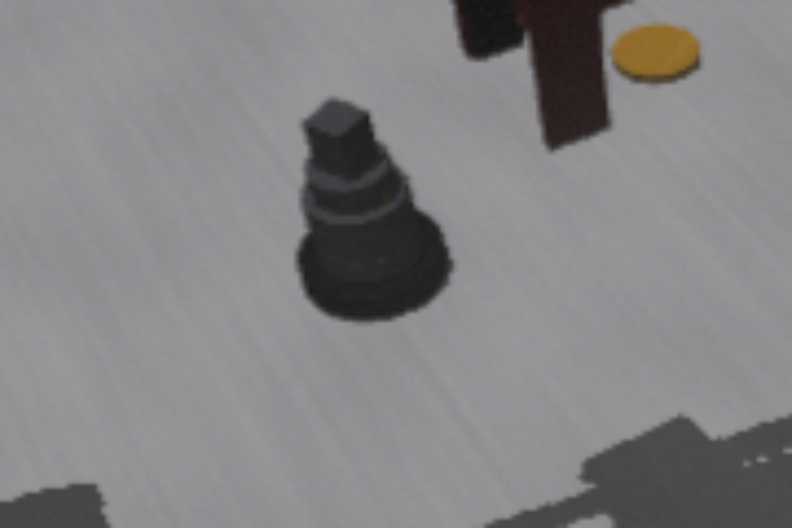

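The stack stands upright and complete at (350,210) in the crop. The upper die's top is at z 0.114 and its flange at 0.082, as expected, and the robot is clear.

```bash
python3 -c "
from bench import *
print(close_job())"
```

```text
the job is handed in; nothing more can be done
None
```

The die set is assembled on the bolster in the order asked (lower die, brass blank, collar, upper die shank up), and the job was handed in at about 47 s; the larger blank, shears and oil tin were not touched.

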